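# Load a D cell into the bench charger and shut its cover

### The arm

A 6-joint arm with a two-finger parallel gripper is mounted at the origin on the work surface. World frame = base frame: x ahead of the robot, y to its left, z up, the work surface at z = 0. Lengths are in m, angles in rad, forces in N, time in s.
With the tool pointing down it reaches from about 0.35 to 0.975 m from the base axis. Payload 7.1 kg.
Tool frame: the origin (TCP) lies midway between the tips of the shut fingers; the grasp point (between the pads) lies manip.pinch_z behind it (manip.pinch_z is the distance from the TCP to the grasp point, in m); z points along the fingers, y is the line along which they close (so a half turn about z gives the same grasp; the last joint's range is limited). The gripper opens to 88 mm and grips with 3 to 60 N. Pads are 20 mm wide; open, the fingers measure 115 mm over their backs; the gripper's body (75 mm by 178 mm) begins 61 mm behind the grasp point.
Start: joints at [-0.019, 0.423, 1.63, -0, 1.089, -0.019], TCP at [0.625, 0, 0.223] pointing down, gripper open.
Joint ranges: [-3, 3], [-0.9, 2.11], [0.09, 2.58], [-1.31, 4.45], [0.11, 2.69], [-2.54, 2.54]. Speed limits (rad/s): [2.39, 2.39, 3.01, 3.14, 3.14, 3.14].

### API

Orientations are given as a 3x3 rotation matrix whose columns are the frame's x, y, z axes.
In Python, from bench import sensors, optics, ticket, manip gives the robot as it stands. The module is installed in compiled form; this text tells all that it offers.
- The arm moves only by the tool move_arm, never from a script. Its argument "increments" is one flat list of numbers, 7 for each row, row after row: the turn, a rotation vector about the tool's x, y, z in rad, then the shift along the tool's x, y, z in m, then the finger opening in m, from 0 to 0.0878. A call has 1 to 20 rows; each row shifts and turns the commanded pose from where the row before left it, along the tool's axes as they then stand; what a row does not reach is not made up. A row lasts 1/10 s, in which the tool goes at most 50 mm and 8.59 degrees, less where a joint would pass 70% of its speed; a pose out of reach is approached as far as the arm can. A call is refused whole if a number of a shift passes 0.05 or a number of a turn 0.15, either way. A call with a gripper value outside its range is refused whole. The fingers move at their own pace and stop on an object; "grip_force" is the grip in N (left out, the last holds). Time passes only in rows, so rows that do not move let the fingers close. It gives the time, the measured TCP pose, the force, the opening and the grip force at its end, in the units of the state.
- sensors.read_state(): the state, without advancing time (a new reading comes with each control period).
- optics.camera(name): name is "scene" or "side" or "wrist"; returns a dict with "img" (480x640x3 uint8, red, green, blue), "mtx" (3x3 intrinsics, pixels), "distortion" ([k1, k2, p1, p2, k3] as OpenCV has them; the pictures are not rectified), "R" (3x3) and "t" (3): a world point X has camera coordinates R X + t; the wrist camera has in their place "hand_eye" (4x4, takes a point from camera to tool coordinates, whose origin is the TCP and whose axes are the flange's). Camera axes: x right, y down, z forward; pixel columns grow to the right and rows downward; lengths in m; the calibration is good to about 2 mm. A picture is of the moment at which its call begins: read the wrist's pose just before it. There is no depth.
- ticket.sign_off(): hands the job in; it is judged then, once.
The state is a dict: "t": time; "qpos": joint angles; "joint_velocities": joint speeds; "effort": joint torques, N m; "tool_pos": TCP position; "eef_rot": TCP orientation; "force": force on the tool from outside, world axes, zero at the start; "torque": the same for the moment, N m; "width": opening from 0.0 (shut) to 1.0 (fully open); "gripper_force": force on a finger pad.
Only numpy, scipy, OpenCV 4.12 (cv2) and the standard library are available. Lean on these libraries where they do the work, as an engineer would, in place of code of your own. Each camera call takes 0.05 s, during which the arm holds its last target. There are 200 camera calls.

### The job

Put the green rechargeable cell from the rubber mat into the empty bay of the charger: flat end against the orange sprung contact, push it back and tip the nub end down against the fixed contact until the cell lies fully home in its cradle. Then shut the clear cover over it. Leave the black alkaline cell on its mat, the cell already charging in its bay, and the torch and wrench where they are.

Things in the scene. Friction and masses are not known exactly. Their poses are not given: they have to be found in the camera images.
- cell_centre (a point): Centre of the green D-size rechargeable cell to load: cylinder 33 mm in diameter, 61 mm long with its 2 mm nub (9.5 mm wide), about 0.16 kg, white band at the nub end, bare steel flat minus end. It lies in a groove of the rubber mat. Its x axis runs along the cell from the flat end to the nub.
- cell_plus (a point): Tip of the green cell's plus nub, on the cell's axis, 30.5 mm from cell_centre.
- alkaline_centre (a point): Centre of the black alkaline D cell with a copper band at its nub end, same size as the green one, lying in another groove of the mat, 78 mm from the green one's groove. It must stay there.
- mat: Ribbed grey rubber mat, 120 x 172 mm, 4 mm thick, fixed. Origin at the centre of its underside; ribs 3.5 mm high above its top run along its x axis, 26 mm apart. The cells lie on its top, 4 mm above the bench, along x at y = -39 and +39 mm, in either order.
- charger: Two-bay D cell charger, grey and black, 142 mm long (x), 150 wide (y), fixed. Origin on the bench under its middle, z up; x points from its front (sprung contacts, robot side) to the head and cover hinge. Deck (bay floor) 16 mm above the bench. Bays along x at y = -34 (empty) and +34 mm (in use), each between two cradle ribs 8 mm high, 30 mm apart. Front wall x -70 to -62 mm, 37 high.
- bay (a point): Where the green cell's centre lies when home in the empty bay (charger x = -10.5, y = -34, z = 32.5 mm): nub against the wall at x = +20 mm, flat end at x = -41 mm, top of the cell 49 mm above the bench. Same axes as the charger; the nub must point to charger +x.
- contact (a joint): Orange sprung minus contact of the empty bay: how far it is pushed towards charger -x, in m; 0 relaxed, at most 0.026, 0.015 with a cell home. It pushes back with 2 N at 0, 5.8 N at 0.015, 8.5 N at 0.026. Pressing a hanging nub end down past its friction takes up to about 12 N.
- cover (a joint): Clear cover of the charger, opening angle in rad: 0 shut (level), 2.35 fully open (leaning back over the far side). Friction hinge: it stays where it is left when standing, sinks by itself only when low; about 1 N at its free edge moves it. It starts open at 2.1 to 2.3. Open, its edge stands about 160 to 175 mm above the bench.
- cover_hinge (a point): Middle of the cover's hinge line, 54.5 mm above the bench at charger x = +66 mm; the hinge line runs along charger y.
- cover_edge (a point): Middle of the cover's free edge, 137 mm from the hinge line. The cover is a clear plate 3 mm thick, 150 mm wide, with a 12 mm grey lip on the inner side of the free edge and 10 mm lips at its sides. Shut, its top is 56 mm above the bench, 3 mm clear of cells that are home.
- neighbour_centre (a point): Centre of the green cell already charging in the other bay, held by its own sprung contact. It must stay as it is.
- torch: Aluminium torch standing on its lens, 58 mm in diameter at the foot, 195 mm tall, loose; origin at the centre of its foot.
- wrench: Steel combination wrench 180 mm long lying on the bench, loose; origin at the middle of its underside.
- wall_top (a point): Top front edge of the fixed plus contact wall at the far end of the empty bay: charger x = +20, y = -34, z = 35 mm, that is 19 mm above the deck. Behind it the head's flat top runs level back to x = +72 mm (two hinge cheeks stand on it at y = -67 and +67 mm). Same axes as the charger.
- contact_face (a point): Face of that sprung contact, 16.5 mm above the deck; at charger x = -26 mm when relaxed (46 mm from the wall). Its plate is 22 mm wide, 2 to 22 mm above the deck. A cell with its flat end against it and its nub end on the wall leans 30 degrees; straight down it jams. Push along its lean till the contact is 20 mm back and the nub end is inside the wall (it may hang there), then press that end down.
Things that resemble listed ones, but are neither listed nor needed, are in the scene too. What is shaped like the part that bears cell_centre but purple is not meant.

How it is judged:
On the way, in this order (a step that is already met when the one before it is completed fails the run):
1. The green cell lies fully home in the empty bay, nub towards the fixed contact, with the cover still open (distance between cell_centre and bay below 0.004 m and x of cell_plus in the frame of charger above 0.016 m and z of cell_plus in the frame of charger below 0.036 m and angle between the x axis of cell_centre and the x axis of charger, either way round below 0.08 rad and value of joint contact above 0.011 m and value of joint cover above 1.2 rad), for 0.2 s.
2. The cover is shut over the cell (value of joint cover below 0.05 rad), for 0.2 s.
At the end, for the whole second after the job is handed in: Green cell home in the empty bay: centre within 4 mm, in line within 0.08 rad, nub at the fixed contact, sprung contact over 11 mm back; cover shut within 0.05 rad, still; moved at most: alkaline cell 20 mm, charging cell 6 mm, torch and wrench 30 mm (distance between cell_centre and bay below 0.004 m and x of cell_plus in the frame of charger above 0.016 m and z of cell_plus in the frame of charger below 0.036 m and angle between the x axis of cell_centre and the x axis of charger, either way round below 0.08 rad and value of joint contact above 0.011 m and value of joint cover below 0.05 rad and velocity of joint cover below 0.05 rad/s and distance of alkaline_centre from where it was at the start of the episode below 0.02 m and distance of neighbour_centre from where it was at the start of the episode below 0.006 m and distance of each of torch, wrench from where it was at the start of the episode below 0.03 m); the robot touches nothing.
It fails at once if the black alkaline cell was moved more than 20 mm (distance of alkaline_centre from where it was at the start of the episode above 0.02 m).
It fails at once if the cell already charging was shifted in its bay by more than 6 mm (distance of neighbour_centre from where it was at the start of the episode above 0.006 m).
It fails at once if the torch was moved or knocked over (distance of torch from where it was at the start of the episode above 0.03 m or angle between torch's own z axis and vertical above 0.4 rad).
It fails at once if the wrench was moved (distance of wrench from where it was at the start of the episode above 0.03 m).
It also fails if it takes over 58 s, if anything falls off the work surface, if the arm or the gripper's body presses on something with over 40 N, if the wrist force passes 120 N, or if a joint passes its speed limit or range.

## Working session

There is one attempt and no reset: what is moved stays moved. The work goes in short steps, Python scripts to look and compute and a tool call to move; the robot and the scene stay as the last step left them, time stands still between calls to the robot, and variables do not carry over. Pictures are saved under pics/ and viewed, at most 10 in all, crops included, and the job is handed in when it is done.

Besides the shell and the picture viewer there is one more tool, called after "Emit:" by a JSON object that holds its "method" and its "body", one argument or row to a line. move_arm: Moves the arm, as the interface text tells. Its arguments: {"type":"object","properties":{"increments":{"type":"array","items":{"type":"number"}},"grip_force":{"type":"number"}},"required":["increments"]}

```bash
mkdir -p pics
python3 - <<'E'
from bench import sensors, optics, manip
import cv2,numpy as np
s=sensors.read_state(); print(s['t'],s['tool_pos'],s['eef_rot'],s['force'],s['width'],manip.pinch_z)
for n in ('scene','side','wrist'):
    c=optics.camera(n); cv2.imwrite(f'pics/{n}0.png',c['img'][:,:,::-1])
    np.savez(f'pics/{n}0.npz',**{k:np.array(v) for k,v in c.items()})
    print(n,np.round(c['mtx'],1).tolist(),c['distortion'], c.get('t'), c.get('hand_eye'))
E
```

```text
0.0 [6.24449315e-01 5.48422595e-05 2.21910014e-01] [[-1.22598684e-05  9.99998825e-01 -1.53274755e-03]
 [ 9.99999999e-01  1.23282928e-05  4.46322013e-05]
 [ 4.46510450e-05 -1.53274700e-03 -9.99998824e-01]] [-0.39992664  0.19849649  0.48547029] 0.9983243632771279 0.0187
scene [[595.9, 0.0, 317.7], [0.0, 595.9, 231.8], [0.0, 0.0, 1.0]] [-0.11404292  0.          0.          0.          0.        ] [ 0.33351772 -0.30941233  1.412976  ] None
side [[440.4, 0.0, 326.7], [0.0, 440.4, 243.1], [0.0, 0.0, 1.0]] [-0.09100728  0.          0.          0.          0.        ] [-0.45040995  0.20978774  0.81501139] None
wrist [[381.2, 0.0, 321.0], [0.0, 381.2, 243.3], [0.0, 0.0, 1.0]] [-0.06475897  0.          0.          0.          0.        ] None [[ 1.49185025e-04 -9.67726093e-01 -2.52004340e-01  6.95123827e-02]
 [ 9.99999909e-01  4.34565585e-05  4.25115560e-04  3.14437390e-04]
 [-4.00444179e-04 -2.52004381e-01  9.67726011e-01 -1.61104711e-01]
 [ 0.00000000e+00  0.00000000e+00  0.00000000e+00  1.00000000e+00]]
```

View pics/scene0.png

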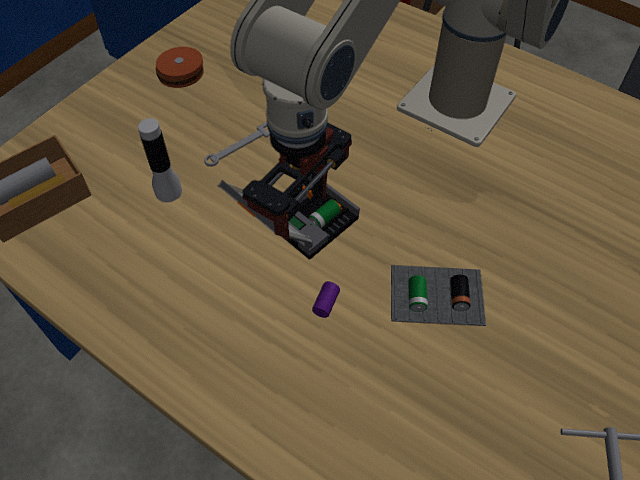

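View pics/side0.png

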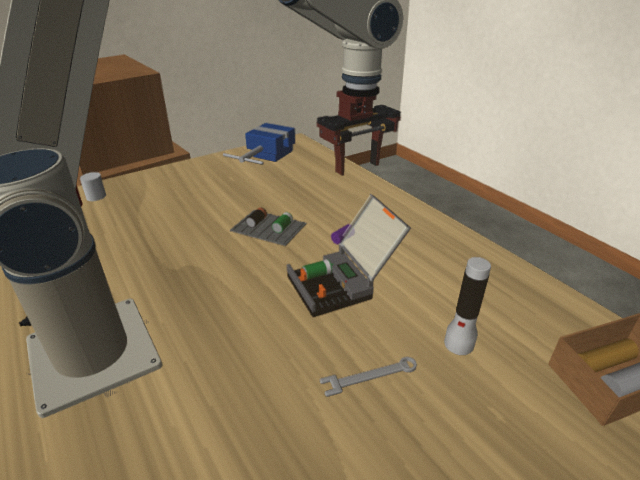

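Candidates: the green cell with a white band on the mat (scene 418,293; side 283,222), the green cell in the charger bay (scene 327,212; side 317,270), a purple one on the bench (scene 326,299), and the black cell (scene 460,292). The green one on the mat fits the description. I'll confirm it in an enlarged crop alongside the wrist view.

Run:
```python
import cv2
a=cv2.imread('pics/side0.png')[185:325,220:420]; b=cv2.imread('pics/scene0.png')[255:335,380:500]
cv2.imwrite('pics/sidecrop.png',cv2.resize(a,None,fx=4,fy=4,interpolation=2)[:600])
cv2.imwrite('pics/scenecrop.png',cv2.resize(b,None,fx=6,fy=6,interpolation=2))
```

```text
(no output)
```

View pics/sidecrop.png

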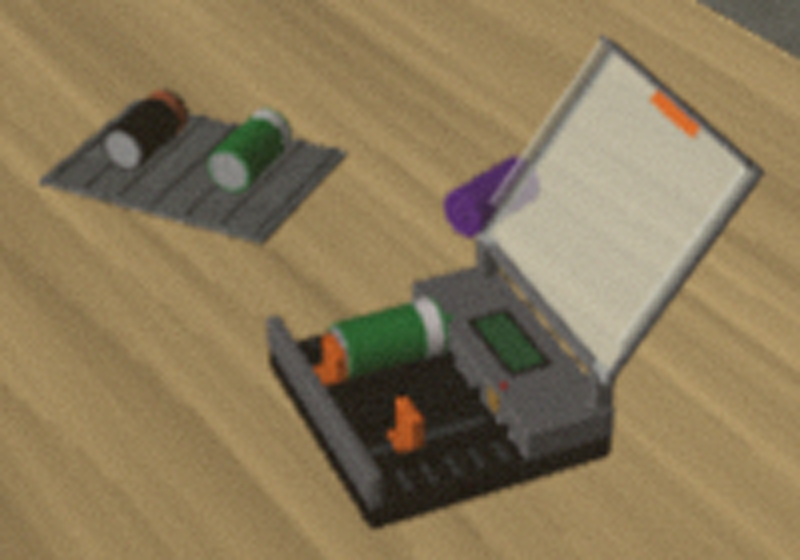

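View pics/scenecrop.png

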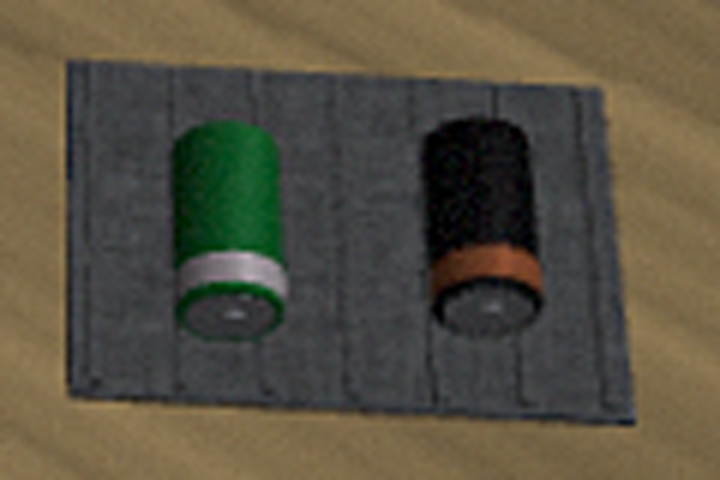

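View pics/wrist0.png

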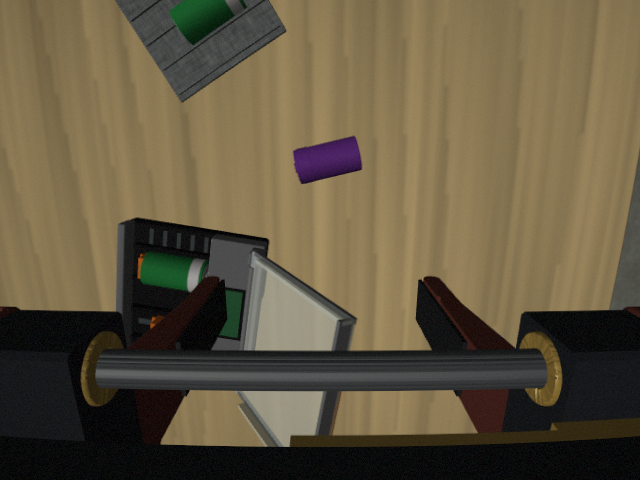

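The crops confirm it. The green cell with a white band lies on the mat, nub away from the robot (nub at scene crop 235,313, flat end disc at side crop 231,170). The charger's empty bay is on the near side in the side view, with its orange contact at crop (405,425). The cover stands open. Next I'll fit the poses.

```bash
cat > h.py <<'E'
import numpy as np,cv2
from scipy.optimize import least_squares
def load(n):
    d=dict(np.load(f'pics/{n}.npz',allow_pickle=True)); return d
def wristpose(d,pos,rot):
    T=np.eye(4);T[:3,:3]=rot;T[:3,3]=pos; M=np.linalg.inv(T@d['hand_eye']); d['R'],d['t']=M[:3,:3],M[:3,3]; return d
def proj(d,X):
    X=np.atleast_2d(X).astype(float)
    return cv2.projectPoints(X,cv2.Rodrigues(d['R'])[0],d['t'],d['mtx'],d['distortion'])[0].reshape(-1,2)
def rz(a): return np.array([[np.cos(a),-np.sin(a),0],[np.sin(a),np.cos(a),0],[0,0,1]])
def ray(d,uv):
    p=cv2.undistortPoints(np.array([[uv]],float),d['mtx'],d['distortion'])[0,0]
    return -d['R'].T@d['t'], d['R'].T@np.array([p[0],p[1],1])
def tri(obs):
    A=np.zeros((3,3));b=np.zeros(3)
    for d,uv in obs:
        o,v=ray(d,uv);v=v/np.linalg.norm(v);P=np.eye(3)-np.outer(v,v);A+=P;b+=P@o
    return np.linalg.solve(A,b)
E
cat > fit.py <<'E'
from h import *
S,C=load('side0'),load('scene0')
W=wristpose(load('wrist0'),[0.62445,0,0.2219],np.array([[0,1,-.0015],[1,0,0],[0,-.0015,-1]]))
sc=lambda u,v:(220+u/4,185+v/4); cc=lambda u,v:(380+u/6,255+v/6)
# triangulated checks
print('mat corners tri',[np.round(tri(o),4) for o in ([(S,sc(42,183)),(C,cc(600,88))],[(S,sc(345,152)),(C,cc(70,396))],[(S,sc(263,242)),(C,cc(68,60))])])
m=np.array([[-60,-86,4],[60,86,4],[-60,86,4],[60,-86,4]])/1e3
def fm(p):
    X=lambda i:rz(p[2])@m[i]+[p[0],p[1],0]
    o=[(S,0,sc(42,183)),(S,1,sc(345,152)),(S,2,sc(263,242)),(C,0,cc(600,88)),(C,1,cc(70,396)),(C,2,cc(68,60)),(C,3,cc(634,424))]
    return np.ravel([proj(d,X(i))[0]-uv for d,i,uv in o])
# side's visible mat corners: left(42,183)=near -y? resolve by trying both assignments
best=None
for y0 in (-2.5,-1,0,1,2.5):
    r=least_squares(fm,[.7,.3,y0])
    if best is None or r.cost<best.cost:best=r
print('mat',np.round(best.x,4),'res',np.round(best.fun,1))
c=lambda x,y,z,a:np.array([x,y,z])/1e3
def cov(y,a,r=137): return np.array([66-r*np.cos(a),y,54.5+r*np.sin(a)])/1e3
def fc(p):
    T=lambda X:rz(p[2])@X+[p[0],p[1],0]
    P=lambda x,y,z:T(np.array([x,y,z])/1e3)
    o=[(S,P(-71,-75,0),sc(373,525)),(S,P(71,-75,0),sc(608,455)),(S,P(-70,75,37),sc(268,322)),
       (S,T(cov(75,p[3])),sc(604,38)),(S,T(cov(-75,p[3])),sc(762,172)),
       (W,P(-70,75,37),(119,224)),(W,P(-62,75,37),(135,219)),(W,T(cov(75,p[3])),(353,320))]
    return np.ravel([proj(d,X)[0]-uv for d,X,uv in o])
r=least_squares(fc,[.5,.05,-.1,2.2],loss='soft_l1'); print('charger',np.round(r.x,4),'res',np.round(fc(r.x),1).reshape(-1,2).tolist())
for n,X in dict(contact=[-26,-34,32.5],nbflat=[-41,34,32.5],nbplus=[20,34,32.5],headcorner=[20,75,35]).items():
    X=rz(r.x[2])@np.array(X)/1e3+[*r.x[:2],0]; print(n,np.round(X,4),'W',proj(W,X).round(),'Scrop',((proj(S,X)-[220,185])*4).round())
print('cell plus by scene at z=.0205', (lambda o,v:o+v*(.0205-o[2])/v[2])(*ray(C,cc(235,313))).round(4),'flat by side',(lambda o,v:o+v*(.0205-o[2])/v[2])(*ray(S,sc(231,170))).round(4))
E
python3 fit.py
```

```text
mat corners tri [array([0.4013, 0.2536, 0.0013]), array([0.5913, 0.1714, 0.0017]), array([0.4897, 0.1082, 0.0019])]
mat [ 0.4841  0.2088 -2.4453] res [ 14.6 -18.2 -19.1  21.9  16.6 -24.2  10.6  43.5  -3.6 -56.    6.7  55.9
 -10.2 -67.1]
charger [ 0.491  -0.0861 -0.165   2.1704] res [[-0.5, 0.6], [1.0, -0.8], [-0.1, -2.8], [1.7, -1.2], [-1.0, -3.0], [0.2, -1.2], [-7.6, 5.1], [0.2, 0.2]]
contact [ 0.4598 -0.1154  0.0325] W [[161. 331.]] Scrop [[418. 409.]]
nbflat [ 0.4562 -0.0459  0.0325] W [[149. 267.]] Scrop [[343. 345.]]
nbplus [ 0.5163 -0.0559  0.0325] W [[210. 277.]] Scrop [[442. 318.]]
headcorner [ 0.5231 -0.0154  0.035 ] W [[214. 237.]] Scrop [[413. 276.]]
cell plus by scene at z=.0205 [0.5482 0.2014 0.0205] flat by side [0.5016 0.167  0.0205]
```

```bash
sed -i 's/m=np.array(.*/m=np.array([[-60,86,4],[60,-86,4],[-60,-86,4],[60,86,4]])\/1e3/; s/(-2.5,-1,0,1,2.5)/(.55,)/' fit.py
cat >> fit.py <<'E'
x,y,a=best.x
print('cell at mat y=-39', (rz(a)@[0,-.039,.0205]+[x,y,0]).round(4))
M=lambda X:(rz(a).T@(np.array(X)-[x,y,0])).round(4)
print('plus in mat',M((lambda o,v:o+v*(.0205-o[2])/v[2])(*ray(C,cc(235,313)))),'flat',M((lambda o,v:o+v*(.0205-o[2])/v[2])(*ray(S,sc(231,170)))))
print('Torch/wrench side', [(lambda o,v:o-v*o[2]/v[2])(*ray(S,p)).round(3) for p in ((461,350),(325,388),(410,362))])
# wrist view check of cell
print('W of cell plus/flat tops',proj(W,rz(a)@[.0285,-.039,.0205]+[x,y,0]),proj(W,rz(a)@[-.0305,-.039,.0205]+[x,y,0]))
E
python3 fit.py
```

```text
mat corners tri [array([0.4013, 0.2536, 0.0013]), array([0.5913, 0.1714, 0.0017]), array([0.4897, 0.1082, 0.0019])]
mat [0.4965 0.2127 0.5502] res [-1.3 -1.3  0.4 -0.8 -0.3 -0.9  0.  -0.3 -0.7 -0.1 -0.8 -0.1  0.3 -0.1]
charger [ 0.491  -0.0861 -0.165   2.1704] res [[-0.5, 0.6], [1.0, -0.8], [-0.1, -2.8], [1.7, -1.2], [-1.0, -3.0], [0.2, -1.2], [-7.6, 5.1], [0.2, 0.2]]
contact [ 0.4598 -0.1154  0.0325] W [[161. 331.]] Scrop [[418. 409.]]
nbflat [ 0.4562 -0.0459  0.0325] W [[149. 267.]] Scrop [[343. 345.]]
nbplus [ 0.5163 -0.0559  0.0325] W [[210. 277.]] Scrop [[442. 318.]]
headcorner [ 0.5231 -0.0154  0.035 ] W [[214. 237.]] Scrop [[413. 276.]]
cell plus by scene at z=.0205 [0.5482 0.2014 0.0205] flat by side [0.5016 0.167  0.0205]
cell at mat y=-39 [0.5169 0.1795 0.0205]
plus in mat [ 0.0381 -0.0367  0.0205] flat [-0.0196 -0.0417  0.0205]
Torch/wrench side [array([ 0.593, -0.384,  0.   ]), array([ 0.33, -0.31,  0.  ]), array([ 0.493, -0.35 ,  0.   ])]
W of cell plus/flat tops [[224.78655911  -1.60117782]] [[170.10360522  37.42047666]]
```

Emit:
{"method": "move_arm", "body": {
  "increments": [0,0,0,0.037,-0.02,0.02,0.056,0,0,0,0.037,-0.02,0.02,0.056,0,0,0,0.037,-0.02,0.02,0.056,0,0,0,0.037,-0.02,0.02,0.056,0,0,0,0.036,-0.02,0.02,0.056,0,0,0.146,0,0,0,0.056,0,0,0.146,0,0,0,0.056,0,0,0.146,0,0,0,0.056,0,0,0.146,0,0,0,0.056,0,0,0.146,0,0,0,0.056,0,0,0.146,0,0,0,0.056,0,0,0.145,0,0,0,0.056,0,0,0,0,0,0,0.056]
}}

```text
t: 1.45
tool_pos: [0.5248, 0.184, 0.1225]
eef_rot: [[0.853, 0.521, -0.0], [0.521, -0.853, -0.0], [-0.0, -0.0, -1.0]]
force: [-0.5, 0.5, -0.1]
width: 0.64
gripper_force: 0.0
```

```bash
cat > shot.py <<'E'
import sys
from bench import sensors, optics
from h import *
def shot(cam,name):
    s=sensors.read_state(); c=optics.camera(cam)
    cv2.imwrite(f'pics/{name}.png',c['img'][:,:,::-1])
    d={k:np.array(v) for k,v in c.items()}
    if cam=='wrist': d=wristpose(d,s['tool_pos'],s['eef_rot'])
    np.savez(f'pics/{name}.npz',**{k:d[k] for k in('mtx','distortion','R','t')}); return d,s
if __name__=='__main__':
    for a in sys.argv[1:]:
        d,s=shot(*a.split(':'))
    print(s['t'],np.round(s['tool_pos'],4),np.round(s['eef_rot'],3).tolist(),np.round(s['force'],2),s['width'],s['gripper_force'])
E
python3 shot.py wrist:w1 scene:c1
```

```text
1.5 [0.5248 0.184  0.1225] [[0.851, 0.525, -0.0], [0.525, -0.851, -0.0], [-0.0, -0.0, -1.0]] [-0.59 -0.53 -0.48] 0.6331343953052772 0.0
```

View pics/w1.png

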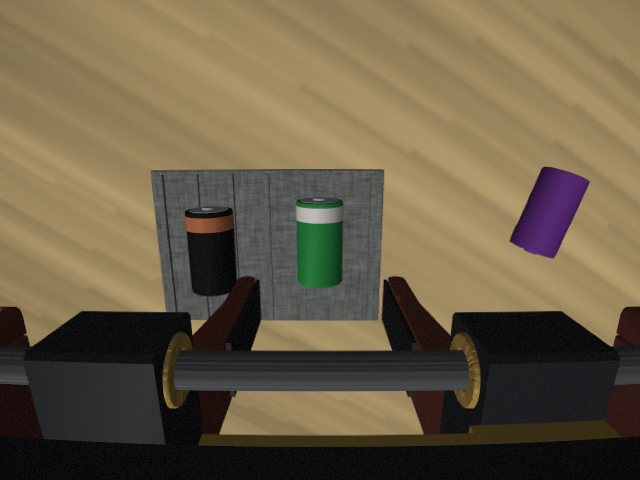

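Run:
```python
from h import *
d=load('w1'); pos=np.array([.5248,.184,.1225]);R=np.array([[.852,.523,0],[.523,-.852,0],[0,0,-1]])
hit=lambda uv,z:(lambda o,v:o+v*(z-o[2])/v[2])(*ray(d,uv))
for n,uv,z in(('flat top',(320,287),.037),('nubend top',(320,208),.037),('left',(297,245),.0205),('right',(343,245),.0205),('nub',(319,200),.0205),('mat ul',(152,171),.004),('mat ur',(383,170),.004)):
    X=hit(uv,z); print(n,X.round(4),'tool',(R.T@(X-pos)).round(4))
```

```text
flat top [0.5021 0.1715 0.037 ] tool [-0.0259 -0.0012  0.0855]
nubend top [0.549  0.2002 0.037 ] tool [ 0.0291 -0.0011  0.0855]
left [0.5153 0.1989 0.0205] tool [-0.0003 -0.0177  0.102 ]
right [0.5325 0.1709 0.0205] tool [-0.0003  0.0152  0.102 ]
nub [0.5511 0.2023 0.0205] tool [ 0.032  -0.0019  0.102 ]
mat ul [0.5037 0.317  0.004 ] tool [ 0.0516 -0.1244  0.1185]
mat ur [0.5919 0.173  0.004 ] tool [0.0514 0.0444 0.1185]
```

Emit:
{"method": "move_arm", "body": {
  "increments": [0,0,0,0.002,-0.001,0.04,0.056,0,0,0,0,0,0.04,0.056,0,0,0,0,0,0.022,0.056,0,0,0,0,0,0.005,0.056,0,0,0,0,0,0,0.056,0,0,0,0,0,0,0.02,0,0,0,0,0,0,0.02,0,0,0,0,0,0,0.02,0,0,0,0,0,0,0.02,0,0,0,0,0,0,0.02,0,0,0,0,0,0,0.02],
  "grip_force": 45
}}

```text
t: 2.65
tool_pos: [0.5269, 0.1862, 0.0168]
eef_rot: [[0.853, 0.523, 0.002], [0.523, -0.853, 0.001], [0.002, 0.0, -1.0]]
force: [-0.8, -0.4, 6.9]
width: 0.367
gripper_force: 45.0
```

Emit:
{"method": "move_arm", "body": {
  "increments": [0,0,0,0,0,-0.02,0.02,0,0,0,0,0,-0.04,0.02,0,0,0,0,0,-0.04,0.02,0,0,0,0,0,-0.04,0.02,0,0,0.143,0,0,0,0.02,0,0,0.143,0,0,0,0.02,0,0,0.143,0,0,0,0.02,0,0,0.143,0,0,0,0.02,0,0,0.143,0,0,0,0.02,0,0,0,0,0,0,0.02]
}}

```text
t: 3.65
tool_pos: [0.5259, 0.1858, 0.1557]
eef_rot: [[0.986, -0.166, -0.0], [-0.166, -0.986, -0.0], [-0.0, 0.0, -1.0]]
force: [-0.2, 0.1, -1.1]
width: 0.367
gripper_force: 45.0
```

```bash
python3 shot.py wrist:w2 side:s2 scene:c2
python3 - <<'E'
import cv2,numpy as np
w=cv2.imread('pics/w2.png')[180:330,200:440]; w=cv2.resize(w,None,fx=2.5,fy=2.5,interpolation=2)
a=cv2.imread('pics/scene0.png'); c=cv2.imread('pics/c2.png')[150:270,200:400]; c=cv2.resize(c,None,fx=3,fy=3)[:,:600]
o=np.zeros((w.shape[0]+c.shape[0],600,3),np.uint8); o[:w.shape[0],:w.shape[1]]=w[:,:600]; o[w.shape[0]:,:c.shape[1]]=c
cv2.imwrite('pics/m2.png',o[:735]); print(o.shape)
cv2.imwrite('pics/m2.png',cv2.resize(o,None,fx=.8,fy=.8))
E
```

```text
3.75 [0.5259 0.1859 0.1556] [[0.987, -0.161, -0.0], [-0.161, -0.987, -0.0], [-0.0, 0.0, -1.0]] [-0.48  0.52 -1.63] 0.36678118547103616 44.99962091445923
(735, 600, 3)
```

View composite.

View pics/m2.png

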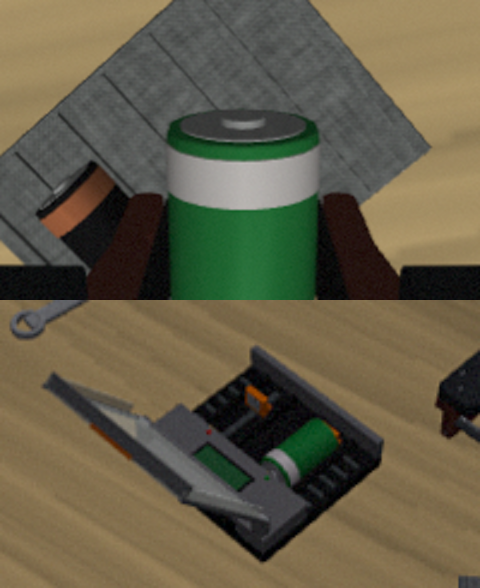

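Top: the cell is held straight in the pads, nub at composite (243,118), so wrist (321,239). Bottom: the scene camera now sees the charger clearly, with the front wall running from composite (257,346) to (383,438), the near base corner at (263,561), and the empty bay's orange contact at (258,400). I'll refine the fit with these.

```bash
cat > fit2.py <<'E'
from h import *
S,C,W=load('side0'),load('c2'),load('w2')
W0=wristpose(load('wrist0'),[0.62445,0,0.2219],np.array([[0,1,-.0015],[1,0,0],[0,-.0015,-1]]))
sc=lambda u,v:(220+u/4,185+v/4); cc=lambda u,v:(200+u/2.4,150+(v-300)/2.4)
def cov(y,a,r=137): return np.array([66-r*np.cos(a),y,54.5+r*np.sin(a)])/1e3
def fc(p):
    T=lambda X:rz(p[2])@X+[p[0],p[1],0]
    P=lambda x,y,z:T(np.array([x,y,z])/1e3)
    o=[(S,P(-71,-75,0),sc(373,525)),(S,P(71,-75,0),sc(608,455)),(S,P(-70,75,37),sc(268,322)),
       (S,T(cov(75,p[3])),sc(604,38)),(S,T(cov(-75,p[3])),sc(762,172)),
       (W0,P(-70,75,37),(119,224)),(W0,T(cov(75,p[3])),(353,320)),
       (C,P(-70,-75,37),cc(257,346)),(C,P(-70,75,37),cc(383,438)),(C,P(71,75,0),cc(263,561)),(C,P(-71,75,0),cc(381,465)),
       (C,T(cov(-75,p[3])),cc(45,380)),(C,T(cov(75,p[3])),cc(187,499))]
    return np.ravel([proj(d,X)[0]-uv for d,X,uv in o])
r=least_squares(fc,[.5,.05,-.1,2.2],loss='soft_l1'); print('charger',np.round(r.x,4),'res',np.round(fc(r.x),1).reshape(-1,2).tolist())
P=lambda x,y,z:rz(r.x[2])@np.array([x,y,z])/1e3+[*r.x[:2],0]
print('contact face top mid pred comp', (proj(C,P(-26,-34,38))-[200,150])*2.4+[0,300], 'plus nb', (proj(C,P(20,34,32.5))-[200,150])*2.4+[0,300],'nb flat top',(proj(C,P(-41,34,49))-[200,150])*2.4+[0,300])
pos=np.array([.5259,.1859,.1556]);a=.163
R=np.array([[np.cos(a),-np.sin(a),0],[-np.sin(a),-np.cos(a),0],[0,0,-1]])
o,v=ray(W,(321.3,239)); o=R.T@(o-pos); v=R.T@v
for zz in(-.003,-.004,-.005): print('nub tool',(o+v*(zz-o[2])/v[2]).round(4))
E
python3 fit2.py
```

```text
charger [ 0.4893 -0.0872 -0.1606  2.1833] res [[-0.7, 1.3], [0.8, -0.3], [-0.6, -2.2], [1.7, -0.7], [-0.7, -2.5], [-1.7, 0.2], [-0.7, 0.4], [-1.1, -0.2], [0.1, 1.1], [0.0, 2.9], [0.2, 0.9], [-0.4, 1.6], [-1.1, 0.4]]
contact face top mid pred comp [[251.86938882 398.1273441 ]] plus nb [[271.02492369 478.76964489]] nb flat top [[323.17675165 424.02311773]]
nub tool [ 0.0297 -0.0005 -0.003 ]
nub tool [ 0.03   -0.0005 -0.004 ]
nub tool [ 0.0302 -0.0005 -0.005 ]
```

Emit:
{"method": "move_arm", "body": {
  "increments": [0,0,0,-0.0044,0.0442,0,0.02,0,0,0,-0.0044,0.0442,0,0.02,0,0,0,-0.0044,0.0442,0,0.02,0,0,0,-0.0044,0.0442,0,0.02,0,0,0,-0.0044,0.0442,0,0.02,0,0,0,-0.0044,0.0442,0,0.02,0,0,0,-0.0041,0.0442,0,0.02,0,0,0,0,0,0,0.02,0,0,0,0,0,0,0.02]
}}

```text
t: 4.7
tool_pos: [0.445, -0.1151, 0.1558]
eef_rot: [[0.986, -0.165, 0.0], [-0.165, -0.986, 0.0], [0.0, -0.0, -1.0]]
force: [0.7, 0.1, -1.7]
width: 0.361
gripper_force: 45.0
```

```bash
python3 shot.py wrist:w3 scene:c3 side:s3
python3 - <<'E'
import cv2
w=cv2.imread('pics/w3.png'); cv2.imwrite('pics/m3.png',cv2.resize(w[40:340,120:520],None,fx=2,fy=2,interpolation=2))
E
```

```text
4.8 [ 0.4454 -0.1136  0.1557] [[0.987, -0.163, 0.0], [-0.163, -0.987, 0.0], [0.0, -0.0, -1.0]] [-0.86  0.09 -1.33] 0.362933234520584 44.9995493888855
```

View pics/m3.png

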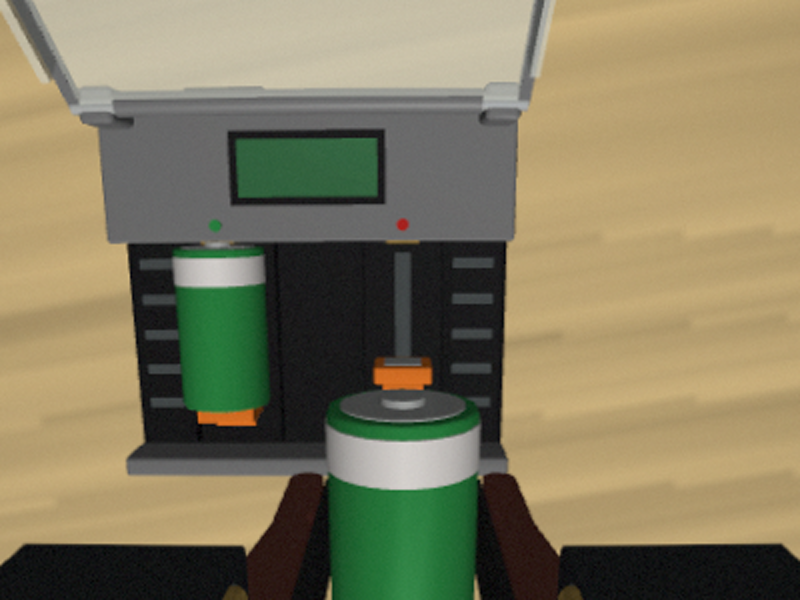

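The wrist view over the charger shows the empty bay: its rail is at crop column 402, the contact's top edge at (403,358), and the head's front edge runs from (107,242) to (514,239). The held cell's nub is at (403,397), in line with the bay. I'll fit the charger relative to the tool from this view.

```bash
cat > fit3.py <<'E'
from h import *
W=load('w3'); cc=lambda u,v:(120+u/2,40+v/2)
O=[([20,-75,35],(514,239)),([20,75,35],(107,242)),([-26,-34,38],(403,358)),([-70,75,37],(127,474)),([-70,-75,37],(508,472))]
def f(p): return np.ravel([proj(W,rz(p[2])@np.array(X)/1e3+[p[0],p[1],0])[0]-cc(*uv) for X,uv in O])
r=least_squares(f,[.49,-.087,-.16]); p=r.x; print(p.round(4),r.fun.round(1).reshape(-1,2).tolist())
pos=np.array([.4454,-.1143,.1557])
print('tcp in charger',(rz(p[2]).T@(pos-[*p[:2],0])).round(4))
o,v=ray(W,cc(403,399))
X=o+v*(.1597-o[2])/v[2]; print('nub in charger',(rz(p[2]).T@(X-[*p[:2],0])).round(4))
o,v=ray(W,cc(402,300)); X=o+v*(.016-o[2])/v[2]; print('rail',(rz(p[2]).T@(X-[*p[:2],0])).round(4))
E
python3 fit3.py
```

```text
[ 0.4892 -0.0872 -0.1588] [[0.7, -1.6], [-1.1, -0.9], [0.1, 2.3], [-0.4, 0.2], [0.7, 0.3]]
tcp in charger [-0.0389 -0.0337  0.1557]
nub in charger [-0.0094 -0.0342  0.1597]
rail [-0.0053 -0.0337  0.016 ]
```

Emit:
{"method": "move_arm", "body": {
  "increments": [0,0.131,-0.001,0,0,0,0.02,0,0.131,-0.001,0,0,0,0.02,0,0.131,-0.001,0,0,0,0.02,0,0.131,0,0,0,0,0.02,0,0,0,0.0008,0,0.03,0.02,0,0,0,0.0008,0,0.03,0.02,0,0,0,0.0008,0,0.03,0.02,0,0,0,0,0,0.008,0.02,0,0,0,0,0,0,0.02,0,0,0,0,0,0,0.02]
}}

```text
t: 5.85
tool_pos: [0.4836, -0.109, 0.0921]
eef_rot: [[0.89, -0.141, 0.433], [-0.14, -0.99, -0.034], [0.433, -0.031, -0.901]]
force: [0.1, -0.2, -1.5]
width: 0.368
gripper_force: 45.0
```

```bash
cat > st.py <<'E'
from bench import sensors
from h import *
p=[.4892,-.0872,-.1597]
s=sensors.read_state(); A=rz(p[2]).T
t=A@(s['tool_pos']-[*p[:2],0])*1e3; R=A@s['eef_rot']; th=np.arctan2(R[2,0],R[0,0])
F=t[[0,2]]-30.5*np.array([np.cos(th),np.sin(th)])+4*np.array([-np.sin(th),np.cos(th)])
print('t',s['t'],'tcp',t.round(1),'theta',np.degrees(th).round(1),'F',F.round(1),'f',(A@s['force']).round(1),'yaw err',R[1,0].round(4),'w',s['width']*87.8)
E
python3 st.py
```

```text
t 5.85 tcp [ -2.1 -22.4  92.1] theta 25.7 F [-31.3  82.5] f [ 0.1 -0.2 -1.5] yaw err 0.0032 w 32.31635307021896
```

```bash
python3 -c "
from bench import sensors
s=sensors.read_state();print([round(float(x),3) for x in s['qpos']],[round(float(x),2) for x in s['joint_velocities']])"
```

```text
[-0.308, 0.375, 2.283, 1.148, 0.109, 0.288] [-0.01, -0.02, 0.0, -0.0, -0.0, 0.0]
```

Emit:
{"method": "move_arm", "body": {
  "increments": [0,0,0,0,0,0,0.02]
}}

```text
t: 5.95
tool_pos: [0.4836, -0.1095, 0.0925]
eef_rot: [[0.89, -0.142, 0.434], [-0.141, -0.989, -0.034], [0.434, -0.031, -0.9]]
force: [0.1, 0.0, -2.2]
width: 0.368
gripper_force: 45.0
```

```bash
python3 st.py; python3 -c "
from bench import sensors
s=sensors.read_state();print([round(float(x),3) for x in s['qpos']],[round(float(x),2) for x in s['joint_velocities']])"
```

```text
t 5.95 tcp [ -2.  -22.9  92.5] theta 25.7 F [-31.2  82.9] f [ 0.1  0.  -2.2] yaw err 0.0026 w 32.30664097823774
[-0.309, 0.374, 2.283, 1.149, 0.109, 0.287] [-0.01, -0.01, 0.0, 0.01, 0.0, -0.01]
```

The wrist joint's lower limit blocks a 30° tilt at this reach. With the cell held firmly a 15° lean is geometrically enough, so I'll replan for that.

```bash
cat > plan.py <<'E'
import sys
from bench import sensors
from h import *
from scipy.spatial.transform import Rotation as Ro
p=[.4892,-.0872,-.1597]; s=sensors.read_state(); A=rz(p[2]).T
t=A@(s['tool_pos']-[*p[:2],0])*1e3; R=A@s['eef_rot']
x,y,z,th=map(float,sys.argv[1:]); th=np.radians(th)
c,n=np.cos(th),np.sin(th); G=np.array([[c,0,n],[0,-1,0],[n,0,-c]])
print('turn',Ro.from_matrix(R.T@G).as_rotvec().round(4),'then shift mm',(G.T@(np.array([x,y,z])-t)).round(1))
E
python3 plan.py 9.5 -34 66 15
```

```text
turn [-0.0348 -0.1869  0.0059] then shift mm [ 4.3 11.1 28.6]
```

Emit:
{"method": "move_arm", "body": {
  "increments": [-0.0174,-0.0935,0.003,0,0,0,0.02,-0.0174,-0.0935,0.003,0,0,0,0.02,0,0,0,0.0043,0.0111,0,0.02,0,0,0,0,0,0,0.02]
}}

```text
t: 6.35
tool_pos: [0.4917, -0.1134, 0.095]
eef_rot: [[0.907, -0.132, 0.399], [-0.142, -0.99, -0.007], [0.396, -0.051, -0.917]]
force: [-0.3, 0.6, -1.0]
width: 0.366
gripper_force: 45.0
```

```bash
python3 st.py; python3 plan.py 9.5 -34 66 15; python3 -c "
from bench import sensors
print(sensors.read_state()['qpos'].round(3))"
```

```text
t 6.35 tcp [  6.6 -25.4  95. ] theta 23.3 F [-23.   86.6] f [-0.4  0.5 -1. ] yaw err 0.0044 w 32.139034712004936
turn [-0.0566 -0.145   0.0085] then shift mm [-4.7  8.6 28.8]
[-0.325  0.375  2.237  0.728  0.183  0.694]
```

Emit:
{"method": "move_arm", "body": {
  "increments": [-0.014,-0.036,0.002,0,0,0,0.02,-0.014,-0.036,0.002,0,0,0,0.02,-0.014,-0.036,0.002,0,0,0,0.02,-0.014,-0.036,0.002,0,0,0,0.02,0,0,0,0,0,0,0.02]
}}

```text
t: 6.85
tool_pos: [0.4916, -0.1116, 0.0945]
eef_rot: [[0.952, -0.156, 0.262], [-0.152, -0.988, -0.036], [0.265, -0.006, -0.964]]
force: [-0.1, -1.0, -2.1]
width: 0.369
gripper_force: 45.0
```

```bash
python3 st.py; python3 plan.py 9.5 -34 66 15; python3 -c "
from bench import sensors
print(sensors.read_state()['qpos'].round(3))"
```

```text
t 6.85 tcp [  6.2 -23.7  94.5] theta 15.4 F [-24.3  90.3] f [ 0.1 -1.  -2.1] yaw err 0.0015 w 32.394060145084126
turn [-0.0067 -0.0061  0.0015] then shift mm [-4.2 10.3 28.4]
[-0.269  0.38   2.153  0.105  0.344  1.365]
```

Emit:
{"method": "move_arm", "body": {
  "increments": [-0.0067,-0.006,0.0015,-0.002,0.005,0,0.02,0,0,0,-0.002,0.005,0,0.02,0,0,0,0,0,0.014,0.02,0,0,0,0,0,0.014,0.02,0,0,0,0,0,0,0.02]
}}

```text
t: 7.35
tool_pos: [0.4909, -0.1223, 0.0645]
eef_rot: [[0.954, -0.161, 0.252], [-0.156, -0.987, -0.041], [0.255, -0.0, -0.967]]
force: [-1.3, -0.2, -1.2]
width: 0.367
gripper_force: 45.0
```

```bash
for i in 1 2; do python3 st.py; done; python3 plan.py 9.5 -34 48 15
```

```text
t 7.35 tcp [  7.3 -34.4  64.5] theta 14.8 F [-23.2  60.6] f [-1.3 -0.4 -1.2] yaw err -0.0018 w 32.19881090666599
t 7.35 tcp [  7.3 -34.4  64.5] theta 14.8 F [-23.2  60.6] f [-1.3 -0.4 -1.2] yaw err -0.0018 w 32.19881090666599
turn [ 0.0004  0.0041 -0.0018] then shift mm [-2.2 -0.4 16.5]
```

Emit:
{"method": "move_arm", "body": {
  "increments": [0,0.004,-0.002,-0.001,0,0.008,0.02,0,0,0,-0.001,0,0.0085,0.02,0,0,0,0,0,0,0.02]
}}

```text
t: 7.65
tool_pos: [0.4939, -0.1224, 0.0485]
eef_rot: [[0.954, -0.158, 0.256], [-0.153, -0.987, -0.042], [0.26, 0.001, -0.966]]
force: [-0.1, -0.5, -1.7]
width: 0.367
gripper_force: 45.0
```

```bash
python3 st.py
```

```text
t 7.65 tcp [ 10.3 -34.   48.5] theta 15.1 F [-20.2  44.5] f [ 0.  -0.5 -1.7] yaw err 0.0008 w 32.2096651300925
```

Emit:
{"method": "move_arm", "body": {
  "increments": [0,0,0,-0.0039,0,-0.0008,0.02,0,0,0,-0.0039,0,-0.0008,0.02,0,0,0,-0.0039,0,-0.0008,0.02,0,0,0,-0.0039,0,-0.0008,0.02,0,0,0,0,0,0,0.02]
}}

```text
t: 8.15
tool_pos: [0.4793, -0.1201, 0.049]
eef_rot: [[0.953, -0.158, 0.259], [-0.152, -0.987, -0.043], [0.263, 0.001, -0.965]]
force: [3.8, 0.8, -0.3]
width: 0.362
gripper_force: 45.0
```

```bash
python3 st.py
```

```text
t 8.15 tcp [ -4.5 -34.1  49. ] theta 15.2 F [-35.   44.8] f [ 3.6  1.4 -0.3] yaw err 0.001 w 31.775008710279607
```

Emit:
{"method": "move_arm", "body": {
  "increments": [0,0,0,-0.004,0,0.0003,0.02,0,0,0,-0.004,0,0.0003,0.02,0,0,0,-0.004,0,0.0003,0.02,0,0,0,0,0,0,0.02]
}}

```text
t: 8.55
tool_pos: [0.4687, -0.1187, 0.045]
eef_rot: [[0.952, -0.159, 0.26], [-0.152, -0.987, -0.044], [0.264, 0.002, -0.965]]
force: [6.6, -1.3, 2.2]
width: 0.364
gripper_force: 45.0
```

```bash
python3 st.py; python3 plan.py -16 -34 39 15
```

```text
t 8.55 tcp [-15.3 -34.4  45. ] theta 15.3 F [-45.7  40.8] f [ 6.7 -0.3  2.2] yaw err 0.0009 w 31.952947331647717
turn [ 0.0016 -0.0054  0.0009] then shift mm [-2.3 -0.4  5.6]
```

Emit:
{"method": "move_arm", "body": {
  "increments": [0,0,0,-0.0014,0,0.0028,0.02,0,0,0,-0.0014,0,0.0028,0.02,0,0,0,0,0,0,0.02]
}}

```text
t: 8.85
tool_pos: [0.4681, -0.1187, 0.0388]
eef_rot: [[0.952, -0.158, 0.261], [-0.152, -0.987, -0.044], [0.265, 0.002, -0.964]]
force: [6.9, -1.0, 1.6]
width: 0.369
gripper_force: 45.0
```

```bash
python3 st.py; python3 plan.py -16 -34 29 0
```

```text
t 8.85 tcp [-15.8 -34.5  38.8] theta 15.3 F [-46.3  34.6] f [7.  0.1 1.6] yaw err 0.0011 w 32.400697024321865
turn [ 0.0019 -0.2679  0.0008] then shift mm [-0.2 -0.5  9.8]
```

Emit:
{"method": "move_arm", "body": {
  "increments": [0.001,-0.0535,0,-0.0006,0,0.0018,0.02,0.001,-0.0535,0,-0.0004,0,0.0018,0.02,0,-0.0535,0,-0.0002,-0.0005,0.0018,0.02,0,-0.0535,0,0,0,0.0018,0.02,0,-0.0535,0,0,0,0.0018,0.02,0,0,0,0,0,0,0.02]
}}

```text
t: 9.45
tool_pos: [0.4699, -0.1184, 0.0295]
eef_rot: [[0.987, -0.158, 0.001], [-0.158, -0.987, 0.0], [0.0, -0.0, -1.0]]
force: [5.9, -2.2, 0.2]
width: 0.361
gripper_force: 45.0
```

```bash
python3 st.py; python3 plan.py -16 -34 29 0
```

```text
t 9.45 tcp [-14.  -33.9  29.5] theta 0.0 F [-44.5  33.5] f [ 6.2 -1.2  0.2] yaw err 0.0013 w 31.721892409982953
turn [-0.0003 -0.0005  0.0013] then shift mm [-2.   0.1  0.5]
```

Emit:
{"method": "move_arm", "body": {
  "increments": [0,0,0,0,0,0.001,0.02,0,0,0,0,0,0,0.033,0,0,0,0,0,0,0.036,0,0,0,0,0,0,0.046,0,0,0,0,0,0,0.046,0,0,0,0,0,0,0.046],
  "grip_force": 20
}}

```text
t: 10.05
tool_pos: [0.4658, -0.1173, 0.0278]
eef_rot: [[0.987, -0.158, -0.005], [-0.158, -0.987, 0.002], [-0.005, -0.001, -1.0]]
force: [0.3, 0.2, 0.1]
width: 0.526
gripper_force: 0.0
```

Emit:
{"method": "move_arm", "body": {
  "increments": [0,0,0,0,0,-0.02,0.046,0,0,0,0,0,-0.04,0.046,0,0,0,0,0,-0.04,0.046,0,0,0,-0.04,0,-0.02,0.046,0,0,0,0,0,0,0.046,0,0,0,0,0,0,0.046]
}}

```text
t: 10.65
tool_pos: [0.4273, -0.1113, 0.1487]
eef_rot: [[0.987, -0.158, -0.002], [-0.158, -0.987, 0.001], [-0.002, -0.001, -1.0]]
force: [0.0, 0.5, -1.0]
width: 0.528
gripper_force: 0.0
```

```bash
python3 shot.py wrist:w4 side:s4
python3 - <<'E'
import cv2,numpy as np
w=cv2.imread('pics/w4.png')[0:360,120:520]; s=cv2.resize(cv2.imread('pics/s4.png')[230:320,270:390],None,fx=3.3,fy=3.3,interpolation=2)
o=np.zeros((360,800,3),np.uint8); o[:,:400]=w; o[:s.shape[0],400:400+s.shape[1]]=s[:,:400]
cv2.imwrite('pics/m4.png',o)
E
python3 st.py
```

```text
10.7 [ 0.4278 -0.1114  0.1482] [[0.987, -0.158, -0.003], [-0.158, -0.987, 0.001], [-0.003, -0.001, -1.0]] [ 0.66 -0.75  0.87] 0.523173834226207 0.0
t 10.75 tcp [-56.6 -33.7 147.9] theta -0.2 F [-87.1 152. ] f [-1.4 -0.6 -0.5] yaw err 0.0011 w 46.255345262866584
```

View pics/m4.png

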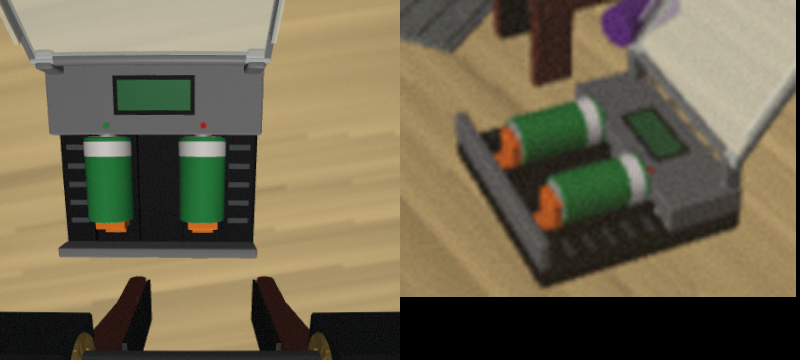

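Left: the cell lies in the bay level with its neighbour, with nub ends at row 137 and flat ends at row 222 for both. Right: it looks parallel to the neighbour and not hanging. I'll confirm with a light press on the nub end using shut fingers.

Emit:
{"method": "move_arm", "body": {
  "increments": [0,0,0,0.031,0,0,0,0,0,0,0.031,0,0.02,0,0,0,0,0,0,0.04,0,0,0,0,0,0,0.028,0,0,0,0,0,0,0,0,0,0,0,0,0,0.004,0,0,0,0,0,0,0.003,0,0,0,0,0,0,0,0]
}}

```text
t: 11.55
tool_pos: [0.4893, -0.1212, 0.0539]
eef_rot: [[0.987, -0.158, -0.002], [-0.158, -0.987, 0.001], [-0.002, -0.001, -1.0]]
force: [1.2, 0.1, -0.2]
width: 0.007
gripper_force: 0.0
```

```bash
python3 st.py
```

```text
t 11.55 tcp [  5.5 -33.6  53.9] theta -0.1 F [-25.   57.9] f [ 1.2  0.3 -0.2] yaw err 0.0011 w 0.5831052994867915
```

Emit:
{"method": "move_arm", "body": {
  "increments": [0,0,0,0,0,0.002,0,0,0,0,0,0,0.002,0,0,0,0,0,0,0.0015,0,0,0,0,0,0,0.0015,0,0,0,0,0,0,0,0]
}}

```text
t: 12.05
tool_pos: [0.4894, -0.1213, 0.0488]
eef_rot: [[0.987, -0.158, -0.001], [-0.158, -0.987, 0.001], [-0.001, -0.001, -1.0]]
force: [-7.5, 1.8, 31.4]
width: 0.003
gripper_force: 15.8
```

```bash
python3 st.py
```

```text
t 12.05 tcp [  5.6 -33.6  48.8] theta -0.1 F [-24.9  52.8] f [-7.7  0.6 31.4] yaw err 0.0011 w 0.26741140052031515
```

Contact came at 49 mm with 31 N, which is solid, so the cell is home. Next I'll go over and behind the cover.

Emit:
{"method": "move_arm", "body": {
  "increments": [0,0,0,0,0,-0.03,0,0,0,0,0,0,-0.045,0,0,0,0,0,0,-0.045,0,0,0,0,0,0,-0.045,0,0,0,0,0.036,-0.0068,0,0,0,0,0,0.036,-0.0068,0,0,0,0,0,0.036,-0.0068,0,0,0,0,0,0.036,-0.0068,0,0,0,0,0,0.036,-0.0068,0,0,0,0,0,0,0,0,0,0,0,0,0,0,0,0]
}}

```text
t: 13.15
tool_pos: [0.6718, -0.1159, 0.2099]
eef_rot: [[0.988, -0.158, -0.004], [-0.158, -0.988, 0.002], [-0.005, -0.001, -1.0]]
force: [-0.1, 0.3, 0.5]
width: 0.004
gripper_force: 0.0
```

```bash
python3 st.py; python3 plan.py 185 0 150 0;  python3 shot.py wrist:w5 scene:c5 side:s5
```

```text
t 13.15 tcp [184.8   0.7 209.9] theta -0.3 F [154.3 214. ] f [-0.1  0.2  0.5] yaw err 0.0015 w 0.36559191146000786
turn [-0.0008  0.0046  0.0015] then shift mm [ 0.2  0.7 59.9]
13.25 [ 0.6708 -0.1161  0.2102] [[0.987, -0.158, -0.005], [-0.158, -0.987, 0.002], [-0.005, -0.001, -1.0]] [-0.3  -0.38 -0.49] 0.0022249133648231012 0.0
```

Emit:
{"method": "move_arm", "body": {
  "increments": [0,0.0045,0,0,0,0.03,0,0,0,0,0,0,0.03,0,0,0,0,0,0,0,0,0,0,0,-0.012,0,0,0,0,0,0,-0.012,0,0,0,0,0,0,-0.012,0,0,0,0,0,0,-0.012,0,0,0,0,0,0,-0.012,0,0,0]
}}

```text
t: 14.1
tool_pos: [0.6124, -0.1065, 0.1516]
eef_rot: [[0.987, -0.158, 0.003], [-0.158, -0.987, 0.0], [0.003, -0.001, -1.0]]
force: [1.4, -0.0, 1.4]
width: 0.003
gripper_force: 0.7
```

```bash
python3 st.py
```

```text
t 14.1 tcp [124.7   0.5 151.6] theta 0.2 F [ 94.1 155.6] f [1.4 0.2 1.4] yaw err 0.0012 w 0.23731127564122192
```

Emit:
{"method": "move_arm", "body": {
  "increments": [0,0,0,-0.012,0,0,0,0,0,0,-0.012,0,0,0,0,0,0,-0.012,0,0,0,0,0,0,-0.012,0,0,0,0,0,0,-0.0128,0,0,0,0,0,0,-0.0128,0,0,0,0,0,0,-0.0134,0,0.0027,0,0,0,0,-0.0134,0,0.0027,0,0,0,0,-0.0128,0,0.0065,0,0,0,0,-0.0128,0,0.0065,0]
}}

```text
t: 15.1
tool_pos: [0.4873, -0.0865, 0.1318]
eef_rot: [[0.987, -0.158, 0.001], [-0.158, -0.987, 0.001], [0.001, -0.001, -1.0]]
force: [0.7, -0.0, 0.5]
width: 0.004
gripper_force: 0.2
```

```bash
python3 st.py
```

```text
t 15.1 tcp [ -2.    0.4 131.8] theta 0.1 F [-32.5 135.8] f [0.7 0.1 0.5] yaw err 0.0011 w 0.3874333746412933
```

Emit:
{"method": "move_arm", "body": {
  "increments": [0,0,0,-0.0085,0,0.0105,0,0,0,0,-0.0085,0,0.0105,0,0,0,0,-0.0057,0,0.0132,0,0,0,0,-0.0057,0,0.0132,0,0,0,0,-0.002,0,0.012,0,0,0,0,-0.002,0,0.012,0,0,0,0,0,0,0,0,0,0,0,0,0,0,0]
}}

```text
t: 15.9
tool_pos: [0.4566, -0.0815, 0.0603]
eef_rot: [[0.987, -0.158, 0.001], [-0.158, -0.987, 0.001], [0.001, -0.001, -1.0]]
force: [-0.6, -0.2, 0.3]
width: 0.009
gripper_force: 0.0
```

```bash
python3 st.py
```

```text
t 15.9 tcp [-33.1   0.4  60.3] theta 0.0 F [-63.6  64.3] f [-0.6 -0.3  0.3] yaw err 0.0011 w 0.78567960824011
```

Emit:
{"method": "move_arm", "body": {
  "increments": [0,0,0,0,0,0.002,0,0,0,0,0,0,0.002,0,0,0,0,0,0,0.001,0,0,0,0,0,0,0,0]
}}

```text
t: 16.3
tool_pos: [0.4571, -0.0816, 0.0562]
eef_rot: [[0.987, -0.158, 0.002], [-0.158, -0.987, 0.0], [0.002, -0.001, -1.0]]
force: [-1.0, 1.6, 8.2]
width: 0.006
gripper_force: 4.1
```

```bash
python3 st.py
```

```text
t 16.3 tcp [-32.6   0.4  56.2] theta 0.1 F [-63.1  60.2] f [-1.2  1.4  8.2] yaw err 0.0011 w 0.5028655120429851
```

Solid contact at 56.2 mm, which is the shut height. Retreat and check from the pictures.

Emit:
{"method": "move_arm", "body": {
  "increments": [0,0,0,0,0,-0.02,0,0,0,0,0,0,-0.04,0,0,0,0,0,0,-0.04,0,0,0,0,-0.03,0,-0.03,0,0,0,0,-0.04,0,-0.02,0,0,0,0,0,0,0,0,0,0,0,0,0,0,0,0,0,0,0,0,0,0]
}}

```text
t: 17.1
tool_pos: [0.3881, -0.0707, 0.2053]
eef_rot: [[0.987, -0.158, 0.002], [-0.158, -0.987, 0.001], [0.002, -0.001, -1.0]]
force: [0.1, 0.1, -0.2]
width: 0.007
gripper_force: 0.0
```

```bash
python3 shot.py side:s6 wrist:w6
python3 - <<'E'
import cv2,numpy as np
s=cv2.resize(cv2.imread('pics/s6.png')[185:405,220:500],None,fx=1.6,fy=1.6,interpolation=2); w=cv2.imread('pics/w6.png')[0:352,140:490]
cv2.imwrite('pics/m6.png',np.hstack([s[:352],w])); print(np.hstack([s[:352],w]).shape)
E
```

```text
17.15 [ 0.388  -0.0707  0.2049] [[0.987, -0.158, 0.001], [-0.158, -0.987, 0.001], [0.001, -0.001, -1.0]] [ 0.72 -0.04  0.43] 0.005195834876018174 0.0
(352, 798, 3)
```

View pics/m6.png

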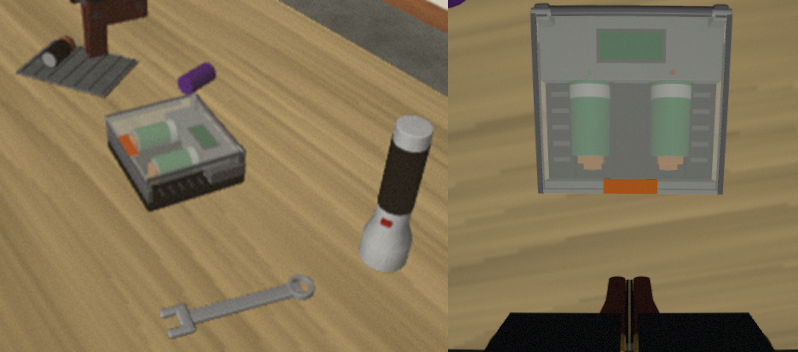

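The cover is shut flat. Both cells lie level beneath it, with nub ends at row 84 and flat ends at row 155. The torch, wrench and black cell are undisturbed, and the gripper is clear.

```bash
python3 -c "
from bench import ticket
print(ticket.sign_off())"
```

```text
the job is handed in; nothing more can be done
None
```

The green cell is home in the empty bay with the clear cover shut over it; the job was handed in at about 17 s of the 58 s, and the hand-in returned no verdict.

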